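# Span-check the pastry scale: check weight on the pan, calibration key turned and held

### The job

Calibrate the bench scale: lift the largest check weight out of the wooden block and set it down gently, upright and free, in the middle of the raised pan. Then take the key from the same block, ease it fully home into the keyhole on the scale's console - the lock is sticky, so wiggle it rather than force it, and do not twist it before it is home - turn it a quarter turn clockwise as far as it goes and finish while holding it turned there against its spring, with the weight still standing on the pan and everything else left where it was.

Things in the scene. Friction and masses are not known exactly. Their poses are not given: they have to be found in the camera images.
- scale: White bench scale, fixed, housing 220 x 300 x 50 mm (x, y, height). Origin: centre of its underside, z up; its front (sloped display pod, up to 80 mm above the table) faces its -x. The pan is centred 60 mm to +y of the origin; the lock stands on the console half, 30 mm to +x and 90 mm to -y of the origin.
- pan_top (a point): Centre of the top of the raised square steel pan, 150 x 150 mm, 78 mm above the table; axes as the scale's. The deck round the pan lies 28 mm lower.
- pan (a joint): How far the pan is pushed down, m: its cushions give about 1 mm for 8 N (0 to 0.3 mm empty, about 0.6 mm with the weight) and it meets its stop at 0.006; more than 0.004 (a drop or a hard press) is an overload.
- keyway (a point): Centre of the keyhole's mouth, on the face of the brass lock plug, 66 mm above the table; z up out of the lock, the keyhole's long side along x; turns with the plug, at rest its axes are the scale's. Keyhole 13 x 5 mm, 30 mm deep, mouth flared to 17 x 9 mm over 2 mm. A dark collar, 31 mm across, 22 mm inside, stands 2 mm above the face. Over 45 N on the lock is forcing it.
- lock_plug (a joint): Turn of the lock plug, rad: 0 at rest (keyhole along the scale's x), growing clockwise seen from above to a stop at 1.5. A spring turns it back: 0.015 N m at 0, 0.040 N m at 1.5. The key has about 0.2 rad of play in the keyhole, so the hand turns that much more.
- wafer0 (a joint): First stiff wafer in the keyhole, 9 mm down, reaching in from the keyhole's +x side to 2.5 mm from the middle: how far it is pushed aside, m (0 to 0.006, starts at 0 to 0.001; the centred key is past it at 0.003). It slides along x under about 5 N and stays where it is pushed.
- wafer1 (a joint): Second such wafer, 15 mm down, from the -x side. The key's 45 degree point jams on the wafers under a straight push below some 20 to 50 N; pressed lightly (5 to 10 N) while shifted or rocked 1 to 2 mm to and fro along the keyhole's long side, it works them aside in a few strokes.
- key: Loose key, 30 g, upright in the block, head up. Origin: centre of its shoulder's underside, which meets the plug's face when fully home (at the start the block's top); z up. Shoulder 17 x 11 mm, 5 high; flat black head 32 mm along x, 11 thick along y, z = 5 to 33 mm; steel blade 11 mm along x, 3 thick along y, straight for 19 mm, then a 45 degree point ending 24.5 mm down. Fits either way round.
- weight500: The 500 g check weight, the largest in the block, steel. Origin: centre of its underside, z up. Body 38 mm across, 49 mm high; a neck 16 mm across to z = 56 mm; knob 24 mm across from z = 58 to 72 mm, by which it is lifted. It starts standing in a 40 mm well, 20 mm deep.
- block: Wooden weight block, fixed, 230 x 70 x 38 mm (x, y, height). Origin: centre of its underside. In a row along its x: 500 g weight at -85 mm, 200 g at -35 mm, 100 g at +5 mm, the key at +80 mm, its head's flat sides facing +y and -y. Well floors lie 18 mm above the table; the key's slot is 13.5 x 5.5 mm, 30 mm deep.
- weight200: 200 g weight in the block, 28 mm across, 51 mm high with its knob; stays there. Origin: centre of its underside.
- weight100: 100 g weight in the block, 22 mm across, 41 mm high with its knob; stays there. Origin: centre of its underside.
- jug: Clear measuring jug, 100 mm across, 130 mm high, handle on its +y; stands behind, to be left. Origin: centre of its underside.
- ramekin: White dish, 90 mm across, 45 mm high, at the back; to be left. Origin: centre of its underside.
- jar: Amber jar with a lid, 72 mm across, 95 mm high, at the back; to be left. Origin: centre of its underside.
- spoon: Steel spoon, 160 mm long, about 20 mm high, lying at the back; to be left. Origin: under its middle.
- scraper: Dough scraper, steel blade with a white round handle, about 100 x 150 x 24 mm, lying to the left; to be left. Origin: under its blade's middle.

How it is judged:
By the outcome, as a careful person would: the job done as asked, in the order asked, and still so for the second after the job is handed in, while the arm keeps its last pose, push and grip.
It also fails if it takes over 72 s, if anything falls off the work surface, if the arm or the gripper's body presses on something with over 40 N, if the wrist force passes 120 N, or if a joint passes its speed limit or range.

### The arm

A 6-joint arm with a two-finger parallel gripper is mounted at the origin on the work surface. World frame = base frame: x ahead of the robot, y to its left, z up, the work surface at z = 0. Lengths are in m, angles in rad, forces in N, time in s.
With the tool pointing down it reaches from about 0.35 to 0.925 m from the base axis. Payload 6.4 kg.
Tool frame: the origin (TCP) lies at the very end of the fingers, on their centre line; the grasp point (between the pads) lies 19 mm behind it; z points along the fingers, y is the line along which they close (so a half turn about z gives the same grasp; the last joint's range is limited). The gripper opens to 94 mm and grips with 3 to 60 N. Pads are 16 mm wide; open, the fingers measure 119 mm over their backs; the gripper's body (75 mm by 177 mm) begins 78 mm behind the grasp point.
Start: joints at [1.141, 0.245, 1.558, -0, 1.339, -0.174], TCP at [0.164, 0.629, 0.205] pointing down, gripper open.
Joint ranges: [-3.13, 3.13], [-1.02, 2.26], [0.13, 2.54], [-0.95, 4.09], [0.21, 2.88], [-2.74, 2.74]. Speed limits (rad/s): [2.57, 2.57, 3.14, 3.14, 3.14, 3.14].

### API

Orientations are given as a unit quaternion [w, x, y, z].
In Python, from plant import robot gives the robot as it stands.
- The arm moves only by the tool play_rows, never from a script. Its argument "series" is a list of rows, each a list of 7 numbers: the shift along the tool's x, y, z in cm, then the turn, a rotation vector about the tool's x, y, z in rad, then the opening in per cent of the stroke, from 0 (shut) to 100 (fully open). In form: [[dx, dy, dz, rx, ry, rz, hand], ...]. A call has 1 to 12 rows; each row is the pose to reach, as a shift and turn from the pose commanded when the call began, along the tool's axes at that moment; what a row does not reach only later rows make up. A row lasts 1/10 s, in which the tool goes at most 50 mm and 8.59 degrees, less where a joint would pass 70% of its speed; a pose out of reach is approached as far as the arm can. A call with a gripper value outside its range is refused whole. The fingers move at their own pace and stop on an object; "squeeze" is the grip in N (left out, the last holds). Time passes only in rows, so rows that repeat a pose let the fingers close. It gives the time, the measured TCP pose, the force, the opening and the grip force at its end, in the units of the state.
- robot.state(): the state, without advancing time (a new reading comes with each control period).
- robot.snapshot(name): name is "scene" or "top" or "wrist"; returns the picture (420x560x3 uint8, red, green, blue); there is no depth.
- robot.calibration(name): a dict with "mtx" (3x3 intrinsics, pixels), "R" (3x3) and "t" (3): a world point X has camera coordinates R X + t; the wrist camera has in their place "T_tool_cam" (4x4, takes a point from camera to tool coordinates, whose origin is the TCP and whose axes are the flange's). Camera axes: x right, y down, z forward; pixel columns grow to the right and rows downward; lengths in m; the calibration is good to about 2 mm. A picture is of the moment at which its call begins: read the wrist's pose just before it. calibration takes no time and is no camera call.
- robot.sign_off(): hands the job in; it is judged then, once.
The state is a dict: "time_s": time; "qpos": joint angles; "joint_vel": joint speeds; "joint_torque": joint torques, N m; "eef_pos": TCP position; "tool_rot": TCP orientation; "contact_force": force on the tool from outside, world axes, zero at the start; "ft_torque": the same for the moment, N m; "grip_width": opening from 0.0 (shut) to 1.0 (fully open); "finger_force": force on a finger pad.
Only numpy, scipy, OpenCV 4.12 (cv2) and the standard library are available. Lean on these libraries where they do the work, as an engineer would, in place of code of your own. Each camera call takes 0.05 s, during which the arm holds its last target. There are 200 camera calls.

## Working session

There is one attempt and no reset: what is moved stays moved. The work goes in short steps, Python scripts to look and compute and a tool call to move; the robot and the scene stay as the last step left them, time stands still between calls to the robot, and variables do not carry over. Pictures are saved under pics/ and viewed, at most 10 in all, crops included, and the job is handed in when it is done.

Besides the shell and the picture viewer there is one more tool, called after "Call:" by a JSON object that holds its "method" and its "body". play_rows: Moves the arm, as the interface text tells. Its arguments: {"type":"object","properties":{"series":{"type":"array"},"squeeze":{"type":"number"}},"required":["series"]}

```bash
mkdir -p pics; python3 - <<'E'
from plant import robot
import cv2,numpy as np
s=robot.state();print(s)
for n in("scene","top","wrist"):
    c=robot.calibration(n);print(n,{k:np.round(v,4).tolist() for k,v in c.items()})
    cv2.imwrite(f"pics/{n}0.png",robot.snapshot(n)[:,:,::-1])
E
```

```text
{'time_s': 0.0, 'qpos': array([ 1.14089812e+00,  2.45781492e-01,  1.55900704e+00, -2.19249897e-05,
        1.33866370e+00, -1.74112833e-01]), 'joint_vel': array([-0.00151114, -0.00107872,  0.00069882, -0.00123621, -0.00104901,
       -0.00022895]), 'joint_torque': array([ 2.10916012e-03, -4.15847075e+01, -3.14596832e+01,  6.85530924e-02,
        3.32696666e-02, -1.45108793e-04]), 'eef_pos': array([0.16421111, 0.62830354, 0.20436994]), 'tool_rot': array([-2.66369307e-04,  1.27541759e-01,  9.91832766e-01, -8.90882208e-04]), 'contact_force': array([-1.03675312, -0.10019676,  0.56954592]), 'ft_torque': array([-0.00728229,  0.0061029 , -0.00975666]), 'finger_force': 0.0, 'grip_width': 0.9990321206357617}
scene {'mtx': [[510.0974, 0.0, 284.0331], [0.0, 510.0974, 199.3566], [0.0, 0.0, 1.0]], 'R': [[-0.0074, 0.9999, -0.011], [0.8254, -0.0001, -0.5645], [-0.5644, -0.0133, -0.8254]], 't': [-0.0516, -0.4209, 1.6372]}
top {'mtx': [[438.9228, 0.0, 273.8764], [0.0, 438.9228, 210.9402], [0.0, 0.0, 1.0]], 'R': [[0.0211, -0.9996, -0.0183], [-0.9837, -0.0175, -0.1792], [0.1788, 0.0218, -0.9836]], 't': [0.0746, 0.5866, 1.3345]}
wrist {'mtx': [[299.7156, 0.0, 282.813], [0.0, 299.7156, 206.2156], [0.0, 0.0, 1.0]], 'T_tool_cam': [[0.0002, -0.9613, -0.2755, 0.0796], [1.0, 0.0, 0.0008, 0.001], [-0.0007, -0.2755, 0.9613, -0.1789], [0.0, 0.0, 0.0, 1.0]]}
```

View pics/top0.png

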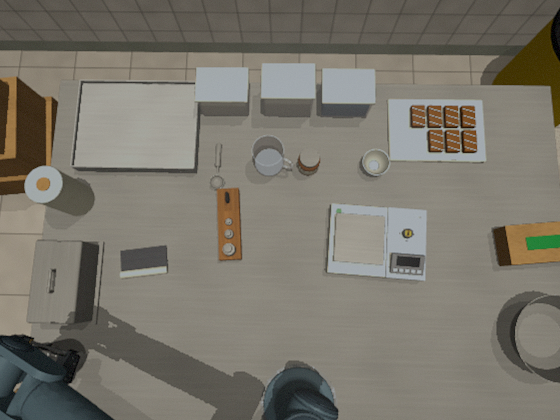

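View pics/scene0.png

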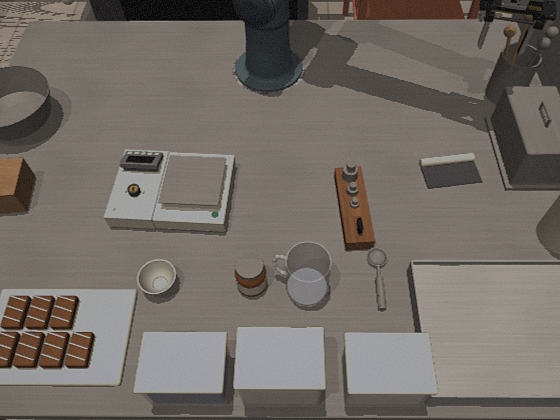

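The top view shows the block at about (229,224), with the 500 g weight at (228,249) and the key at (228,198). The scale is at about (377,241), its pan at (360,239) and its lock at (407,233). The scene view shows the same items: lock (134,190), weight knob (350,168) and key (360,226).

```bash
cat > h.py <<'E'
import numpy as np,cv2
from plant import robot
from scipy.spatial.transform import Rotation as Ro
def cam(n,s=None):
    c=robot.calibration(n);K=np.array(c["mtx"])
    if n!="wrist": R=np.array(c["R"]).T;return K,R,-R@np.array(c["t"])
    q=s["tool_rot"];Rt=Ro.from_quat([q[1],q[2],q[3],q[0]]).as_matrix()
    T=np.array(c["T_tool_cam"]);return K,Rt@T[:3,:3],s["eef_pos"]+Rt@T[:3,3]
def ray(C,uv,z):
    K,R,o=C;uv=np.atleast_2d(uv).astype(float)
    d=(R@np.linalg.inv(K)@np.c_[uv,np.ones(len(uv))].T).T
    return o+d*((z-o[2])/d[:,2])[:,None]
def proj(C,X):
    K,R,o=C;p=K@(R.T@(np.asarray(X)-o));return p[:2]/p[2]
def yaw(s):
    q=s["tool_rot"];m=Ro.from_quat([q[1],q[2],q[3],q[0]]).as_matrix();return m
E
python3 - <<'E'
from h import *
for n,bl,sc in(("top",(205,180,255,268),(315,195,440,290)),("scene",(325,155,385,258),(95,140,245,240))):
    im=cv2.imread(f"pics/{n}0.png");C=cam(n);hsv=cv2.cvtColor(im,cv2.COLOR_BGR2HSV)
    for nm,b,z,f in(("block",bl,.038,lambda h:(h[...,1]>110)&(h[...,0]<25)),("scale",sc,.05,lambda h:(h[...,1]<25)&(h[...,2]>180))):
        m=np.zeros(im.shape[:2],np.uint8);sl=np.s_[b[1]:b[3],b[0]:b[2]];m[sl]=f(hsv[sl])*255
        cs,_=cv2.findContours(m,0,2);c=max(cs,key=cv2.contourArea)
        P=ray(C,c[:,0],z)[:,:2]
        r=cv2.minAreaRect((P*1000).astype(np.float32));print(n,nm,np.round(r[0]),np.round(r[1]),round(r[2],1))
T=cam("top");S=cam("scene")
for nm,a,b,z in(("w500",(228,249),(350,168),.09),("key",(228,198),(360,226),.071),("lock",(407,233),(134,190),.066)):
    print(nm,ray(T,a,z).round(3),ray(S,b,z).round(3))
E
```

```text
top block [546. 229.] [229.  71.] 4.2
top scale [ 403. -379.] [0. 0.] 0.0
scene block [556. 231.] [247.  73.] 4.1Traceback (most recent call last):
  File "<stdin>", line 6, in <module>
ValueError: max() iterable argument is empty
```

```bash
python3 - <<'E'
from h import *
T=cam("top");S=cam("scene")
im=cv2.imread("pics/top0.png");print(im[212,372],im[260,395],im[225,445],im[240,360])
hsv=cv2.cvtColor(im,cv2.COLOR_BGR2HSV);b=(315,195,440,290)
m=np.zeros(im.shape[:2],np.uint8);sl=np.s_[b[1]:b[3],b[0]:b[2]];m[sl]=(hsv[sl][...,2]>185)*255
cs,_=cv2.findContours(m,0,2);c=max(cs,key=cv2.contourArea);P=ray(T,c[:,0],.05)[:,:2]
r=cv2.minAreaRect((P*1000).astype(np.float32));print(np.round(r[0]),np.round(r[1]),r[2])
for nm,a,b,z in(("w500",(228,249),(350,168),.09),("key",(228,198),(360,226),.071),("lock",(407,233),(134,190),.066)):
    print(nm,ray(T,a,z).round(3),ray(S,b,z).round(3))
print(yaw(robot.state()).round(3))
E
```

```text
[174 168 162] [115 118 120] [123 133 137] [141 151 156]Traceback (most recent call last):
  File "<stdin>", line 6, in <module>
ValueError: max() iterable argument is empty
```

```bash
python3 - <<'E'
from h import *
T=cam("top");S=cam("scene")
for nm,a,b,z in(("w500",(228,249),(350,168),.09),("key",(228,198),(360,226),.071),("lock",(407,233),(134,190),.066)):
    print(nm,ray(T,a,z).round(3),ray(S,b,z).round(3))
print("deck top-cam",ray(T,[(331,204),(427,210),(424,279),(327,273)],.05).round(3))
print(yaw(robot.state()).round(3))
E
```

```text
w500 [[0.459 0.222 0.09 ]] [[0.475 0.223 0.09 ]]
key [[0.621 0.231 0.071]] [[0.635 0.238 0.071]]
lock [[ 0.521 -0.327  0.066]] [[ 0.526 -0.323  0.066]]
deck top-cam [[ 0.611 -0.095  0.05 ]
 [ 0.597 -0.397  0.05 ]
 [ 0.382 -0.379  0.05 ]
 [ 0.394 -0.082  0.05 ]]
[[-0.967  0.253 -0.001]
 [ 0.253  0.967 -0.001]
 [ 0.    -0.001 -1.   ]]
```

Call:
{"method": "play_rows", "body": {"series": [[-4.1,-2.7,0.4,0,0,-0.04,100],[-8.3,-5.3,0.4,0,0,-0.08,100],[-12.4,-8,0.4,0,0,-0.12,100],[-16.5,-10.7,0.4,0,0,-0.15,100],[-20.7,-13.4,0.4,0,0,-0.18,100],[-24.8,-16,0.4,0,0,-0.21,100],[-29,-18.7,0.4,0,0,-0.24,100],[-33.1,-21.4,0.4,0,0,-0.27,100],[-37.2,-24,0.4,0,0,-0.29,100],[-41.4,-26.7,0.4,0,0,-0.31,100],[-45.5,-29.4,0.4,0,0,-0.33,100],[-45.5,-29.4,0.4,0,0,-0.33,100]]}}

```text
time_s: 1.35
eef_pos: [0.5332, 0.2252, 0.2013]
tool_rot: [0.0, -0.034, 0.999, -0.001]
contact_force: [-1.3, 0.4, 0.4]
grip_width: 1.003
finger_force: 0.0
```

```bash
python3 - <<'E'
from h import *
s=robot.state();cv2.imwrite("pics/w1.png",robot.snapshot("wrist")[:,:,::-1])
np.save("w1.npy",s,allow_pickle=True)
print(s["time_s"],s["eef_pos"],yaw(s).round(3))
E
```

```text
1.35 [0.53318792 0.22522557 0.20125062] [[-0.998 -0.068  0.001]
 [-0.068  0.998 -0.001]
 [-0.001 -0.001 -1.   ]]
```

View pics/w1.png

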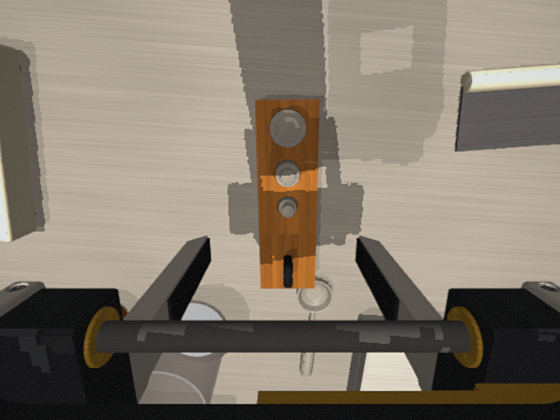

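The wrist view shows the block with corners at about (256,100), (319,100), (316,288) and (261,288). The 500 g weight is at (288,128) and the key head at (288,271), between the fingers' directions.

```bash
python3 - <<'E'
from h import *
s=np.load("w1.npy",allow_pickle=True).item();C=cam("wrist",s);im=cv2.imread("pics/w1.png")
hsv=cv2.cvtColor(im,cv2.COLOR_BGR2HSV)
m=np.zeros(im.shape[:2],np.uint8);sl=np.s_[80:300,240:335];m[sl]=((hsv[sl][...,1]>120)&(hsv[sl][...,0]<25))*255
c=max(cv2.findContours(m,0,2)[0],key=cv2.contourArea)
r=cv2.minAreaRect((ray(C,cv2.convexHull(c)[:,0],.038)[:,:2]*1000).astype(np.float32));print("block",r)
k=np.zeros_like(m);sl=np.s_[245:295,275:300];k[sl]=(im[sl].max(2)<45)*255
c=max(cv2.findContours(k,0,2)[0],key=cv2.contourArea);print("key px",cv2.boundingRect(c),"ray bbox top",ray(C,[(cv2.boundingRect(c)[0]+cv2.boundingRect(c)[2]/2,cv2.boundingRect(c)[1]+cv2.boundingRect(c)[3]/2)],.071))
th=np.deg2rad(r[2] if r[2]<45 else r[2]-90);R=np.array([[np.cos(th),-np.sin(th)],[np.sin(th),np.cos(th)]])
for n,x in(("w",-.085),("200",-.035),("100",.005),("key",.08)):
    p=np.array(r[0])/1000+R@[x,0];print(n,p.round(4),[proj(C,[*p,z]).round(1).tolist() for z in(.038,.067,.09)])
cv2.imwrite("pics/w1c.png",cv2.resize(im[85:305,240:340],None,fx=2.7,fy=2.7,interpolation=2))
g=cv2.cvtColor(im,cv2.COLOR_BGR2GRAY)
for n,b in(("w",(265,104,312,152)),("200",(270,158,305,192))):
    ci=cv2.HoughCircles(cv2.resize(g[b[1]:b[3],b[0]:b[2]],None,fx=4,fy=4,interpolation=2),3,1.5,200,param1=100,param2=.5,minRadius=24,maxRadius=90)
    if ci is not None: print(n,(ci[0]/4+[b[0],b[1],0]).round(1))
E
```

```text
block ((546.5966796875, 232.08261108398438), (229.74609375, 69.92952728271484), 4.424201488494873)
key px (284, 255, 8, 32) ray bbox top [[0.61906958 0.23782365 0.071     ]]
w [0.4618 0.2255] [[286.8, 127.9], [287.2, 128.6], [287.5, 129.2]]
200 [0.5117 0.2294] [[287.0, 172.8], [287.4, 177.4], [287.7, 181.7]]
100 [0.5516 0.2325] [[287.2, 206.2], [287.6, 213.5], [287.9, 220.2]]
key [0.6264 0.2383] [[287.5, 263.5], [287.9, 275.0], [288.2, 285.5]]
w [[287.7 126.3  16.8]]
200 [[287.4 175.1  12. ]]
```

View pics/w1c.png

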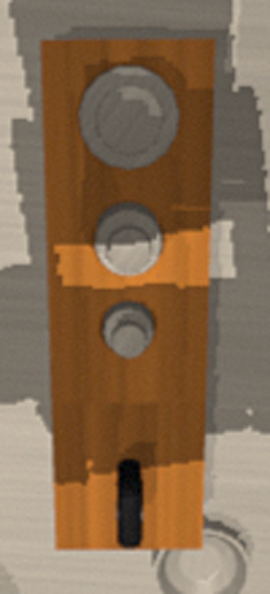

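The block measures 229.7 x 69.9 mm against 230 x 70 given, so the fit is good. The crop confirms the weights and the key sit on its axis. The weight is at (0.462, 0.2255).

Call:
{"method": "play_rows", "body": {"series": [[3,0.2,3,0,0,0,100],[6,0.5,5,0,0,0,80],[7.1,0.5,7,0,0,0,60],[7.1,0.5,9,0,0,0,60],[7.1,0.5,11,0,0,0,60],[7.1,0.5,12.3,0,0,0,60],[7.1,0.5,12.9,0,0,0,60],[7.1,0.5,13.1,0,0,0,60],[7.1,0.5,13.1,0,0,0,60]]}}

```text
time_s: 2.3
eef_pos: [0.4593, 0.2293, 0.0709]
tool_rot: [0.0, -0.037, 0.999, 0.0]
contact_force: [-0.1, -0.3, -0.1]
grip_width: 0.595
finger_force: 0.0
```

Call:
{"method": "play_rows", "body": {"series": [[0,0,0,0,0,0,10],[0,0,0,0,0,0,10],[0,0,0,0,0,0,10],[0,0,0,0,0,0,10],[0,0,0,0,0,0,10],[0,0,0,0,0,0,10],[0,0,0,0,0,0,10]], "squeeze": 30}}

```text
time_s: 3.0
eef_pos: [0.4595, 0.2287, 0.0708]
tool_rot: [0.0, -0.037, 0.999, -0.0]
contact_force: [-0.5, -3.6, 2.7]
grip_width: 0.245
finger_force: 30.0
```

Call:
{"method": "play_rows", "body": {"series": [[0,-0.15,0,0,0,0,10],[0,-0.3,0,0,0,0,10],[0,-0.3,-0.3,0,0,0,10],[0,-0.3,-1,0,0,0,10],[0,-0.3,-2,0,0,0,10],[0,-0.3,-3,0,0,0,10],[0,-0.3,-5,0,0,0,10],[0,-0.3,-8,0,0,0,10],[0,-0.3,-11,0,0,0,10],[0,-0.3,-12,0,0,0,10],[0,-0.3,-12,0,0,0,10],[0,-0.3,-12,0,0,0,10]], "squeeze": 40}}

```text
time_s: 4.2
eef_pos: [0.4584, 0.2257, 0.1891]
tool_rot: [-0.001, -0.037, 0.999, -0.0]
contact_force: [-1.0, -0.1, -5.6]
grip_width: 0.245
finger_force: 40.0
```

Call:
{"method": "play_rows", "body": {"series": [[-0.3,-2,-1,0,0,0,10],[-0.8,-6,-2,0,0,0.01,10],[-1.3,-10.5,-3,0,0,0.02,10],[-1.9,-15,-4,0,0,0.03,10],[-2.5,-19.5,-5,0,0,0.045,10],[-3,-24,-5,0,0,0.06,10],[-3.5,-28.5,-5,0,0,0.075,10],[-4,-33,-5,0,0,0.09,10],[-4.6,-37.5,-5,0,0,0.1,10],[-5.2,-42,-5,0,0,0.11,10],[-5.6,-45.5,-5,0,0,0.115,10],[-5.7,-47.1,-5,0,0,0.115,10]]}}

```text
time_s: 5.4
eef_pos: [0.5501, -0.2419, 0.2375]
tool_rot: [-0.002, 0.022, 1.0, 0.001]
contact_force: [-1.1, 0.4, -5.4]
grip_width: 0.245
finger_force: 40.0
```

Call:
{"method": "play_rows", "body": {"series": [[0,0,0,0,0,0,10],[0,0,0,0,0,0,10],[0,0,0,0,0,0,10]]}}

```text
time_s: 5.7
eef_pos: [0.5508, -0.2378, 0.2397]
tool_rot: [-0.001, 0.02, 1.0, 0.001]
contact_force: [-0.2, 0.6, -5.5]
grip_width: 0.242
finger_force: 40.0
```

```bash
python3 - <<'E'
from h import *
s=robot.state();cv2.imwrite("pics/w2.png",robot.snapshot("wrist")[:,:,::-1])
np.save("w2.npy",s,allow_pickle=True)
print(s["time_s"],s["eef_pos"],yaw(s).round(4))
E
```

```text
5.7 [ 0.5507659  -0.23776268  0.23970846] [[-0.9992  0.0393 -0.0012]
 [ 0.0393  0.9992  0.0013]
 [ 0.0013  0.0012 -1.    ]]
```

View pics/w2.png

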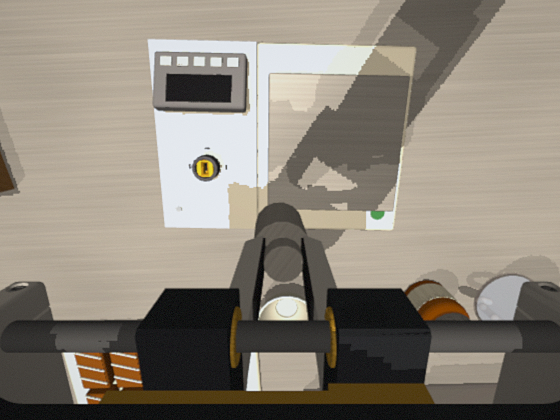

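The wrist view shows the scale with deck corners near (149,40), (415,48), (394,230) and (165,228). The pan corners are near (269,73), (409,75), (396,209) and (270,209). The brass plug with its keyhole is at (206,168), and the weight hangs in the gripper.

```bash
python3 - <<'E'
from h import *
s=np.load("w2.npy",allow_pickle=True).item();C=cam("wrist",s);im=cv2.imread("pics/w2.png")
hsv=cv2.cvtColor(im,cv2.COLOR_BGR2HSV)
D=ray(C,[(149,40),(415,48),(394,230),(165,228)],.05)[:,:2]*1000
P=ray(C,[(269,73),(409,75),(396,209),(270,209)],.078)[:,:2]*1000
for n,Q in(("deck",D),("pan",P)):
    print(n,Q.round().tolist(),"mean",Q.mean(0).round(1),[round(np.linalg.norm(Q[i]-Q[i-1])) for i in range(4)],[round(float(np.degrees(np.arctan2(*(Q[i]-Q[i-1])[::-1]))),1) for i in range(4)])
sl=np.s_[150:188,188:226]
m=((hsv[sl][...,1]>130)&(hsv[sl][...,2]>90)).astype(np.uint8)*255
c=max(cv2.findContours(m,0,2)[0],key=cv2.contourArea);(u,v),r=cv2.minEnclosingCircle(c)
print("brass",u+188,v+150,r,ray(C,(u+188,v+150),.066))
h=cv2.convexHull(c);mm=np.zeros_like(m);cv2.fillPoly(mm,[h],255)
slot=((mm>0)&(im[sl].max(2)<70)).astype(np.uint8);ys,xs=np.nonzero(slot);print("slot",len(xs),xs.mean()+188,ys.mean()+150,ray(C,(xs.mean()+188,ys.mean()+150),.066))
a=cv2.resize(im[145:195,180:235],None,fx=8,fy=8,interpolation=2);b=cv2.resize(im[35:235,145:420],None,fx=1.45,fy=2,interpolation=2)
cv2.imwrite("pics/w2c.png",np.hstack([a[:400,:],b[:400,:350]]))
E
```

```text
deck [[380.0, -378.0], [400.0, -83.0], [615.0, -93.0], [600.0, -392.0]] mean [ 498.8 -236.7] [220, 295, 215, 299] [176.2, 86.2, -2.6, -92.8]
pan [[423.0, -246.0], [431.0, -99.0], [578.0, -103.0], [572.0, -253.0]] mean [ 500.8 -175.2] [149, 147, 147, 149] [177.5, 87.0, -1.6, -92.3]
brass 204.0 168.5 9.708344459533691 [[ 0.52232405 -0.32853021  0.066     ]]
slot 14 205.35714285714286 166.07142857142858 [[ 0.51952459 -0.32661383  0.066     ]]
```

View pics/w2c.png

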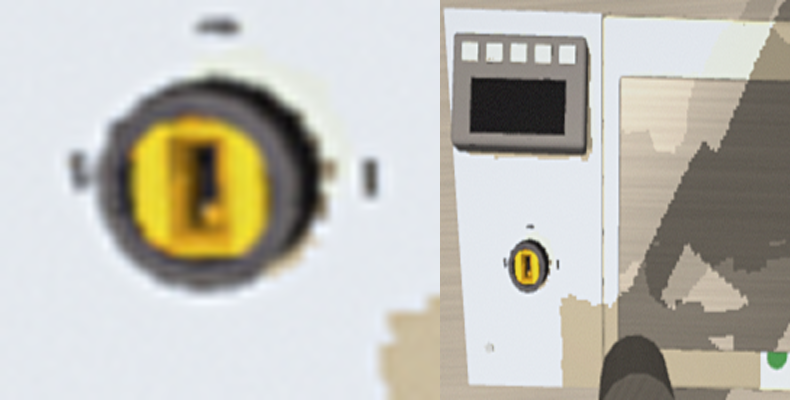

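Call:
{"method": "play_rows", "body": {"series": [[1.5,1.5,0,0,0,0,10],[3.5,3.7,1,0,0,0,10],[5,5.4,3,0,0,0,10],[5.5,6,5,0,0,0,10],[5.5,6,7,0,0,0,10],[5.5,6,8.5,0,0,0,10],[5.5,6,9.5,0,0,0,10],[5.5,6,10,0,0,0,10],[5.5,6,10.2,0,0,0,10],[5.5,6,10.2,0,0,0,10],[5.5,6,10.2,0,0,0,10],[5.5,6,10.2,0,0,0,10]]}}

```text
time_s: 6.95
eef_pos: [0.499, -0.1776, 0.1392]
tool_rot: [0.001, 0.02, 1.0, -0.0]
contact_force: [-0.1, -0.5, -5.1]
grip_width: 0.24
finger_force: 40.0
```

Call:
{"method": "play_rows", "body": {"series": [[0,0.1,0.2,0,0,0,10],[0,0.1,0.4,0,0,0,10],[0,0.1,0.5,0,0,0,10],[0,0.1,0.6,0,0,0,10],[0,0.1,0.65,0,0,0,10],[0,0.1,0.7,0,0,0,10],[0,0.1,0.7,0,0,0,10],[0,0.1,0.7,0,0,0,10]]}}

```text
time_s: 7.75
eef_pos: [0.4986, -0.1763, 0.1315]
tool_rot: [0.0, 0.02, 1.0, -0.0]
contact_force: [0.3, -0.0, -6.1]
grip_width: 0.239
finger_force: 40.0
```

Call:
{"method": "play_rows", "body": {"series": [[0,0,0.05,0,0,0,10],[0,0,0.1,0,0,0,10],[0,0,0.1,0,0,0,10],[0,0,0.1,0,0,0,10]]}}

```text
time_s: 8.15
eef_pos: [0.4988, -0.1764, 0.1307]
tool_rot: [0.0, 0.02, 1.0, -0.0]
contact_force: [-0.8, 0.4, -2.4]
grip_width: 0.244
finger_force: 40.0
```

Call:
{"method": "play_rows", "body": {"series": [[0,0,0.04,0,0,0,10],[0,0,0.04,0,0,0,10],[0,0,0.04,0,0,0,10]], "squeeze": 10}}

```text
time_s: 8.45
eef_pos: [0.4989, -0.1765, 0.1305]
tool_rot: [0.0, 0.02, 1.0, -0.0]
contact_force: [-0.6, -0.5, -2.3]
grip_width: 0.254
finger_force: 10.0
```

Call:
{"method": "play_rows", "body": {"series": [[0,0,0,0,0,0,26],[0,0,0,0,0,0,29],[0,0,0,0,0,0,34],[0,0,0,0,0,0,40],[0,0,0,0,0,0,50],[0,0,0,0,0,0,60],[0,0,0,0,0,0,60]]}}

```text
time_s: 9.15
eef_pos: [0.4986, -0.1762, 0.1301]
tool_rot: [0.0, 0.02, 1.0, 0.0]
contact_force: [0.3, 0.2, -0.9]
grip_width: 0.594
finger_force: 0.0
```

Call:
{"method": "play_rows", "body": {"series": [[0,0,-1,0,0,0,60],[0,0,-4,0,0,0,60],[0,0,-7,0,0,0,60],[-1,-3,-7,0,0,0,60],[-3,-7,-7,0,0,0,60],[-4.5,-11,-5,0,0,0,60],[-4.7,-15,-4,0,0,0,60],[-4.7,-15.2,-3.5,0,0,0,60],[-4.7,-15.2,-3.5,0,0,0,60],[-4.7,-15.2,-3.5,0,0,0,60],[-4.7,-15.2,-3.5,0,0,0,60],[-4.7,-15.2,-3.5,0,0,0,60]]}}

```text
time_s: 10.35
eef_pos: [0.5398, -0.3291, 0.166]
tool_rot: [0.0, 0.02, 1.0, -0.0]
contact_force: [-0.0, 0.4, 0.2]
grip_width: 0.599
finger_force: 0.0
```

```bash
python3 - <<'E'
from h import *
s=robot.state();im=robot.snapshot("wrist")[:,:,::-1].copy();cv2.imwrite("pics/w3.png",im)
np.save("w3.npy",s,allow_pickle=True);C=cam("wrist",s)
print(s["time_s"],s["eef_pos"],yaw(s).round(4))
u,v=proj(C,[.5223,-.328,.066]);print(u,v)
x0,y0=int(u)-40,int(v)-40;print(x0,y0)
a=cv2.resize(im[y0:y0+80,x0:x0+80],None,fx=5,fy=5,interpolation=2);b=cv2.resize(im,None,fx=.7,fy=.7)
b=cv2.copyMakeBorder(b,0,400-b.shape[0],0,0,0);cv2.imwrite("pics/w3c.png",np.hstack([a,b]))
hsv=cv2.cvtColor(im,cv2.COLOR_BGR2HSV)
sl=np.s_[y0:y0+80,x0:x0+80];m=((hsv[sl][...,1]>130)&(hsv[sl][...,2]>90)).astype(np.uint8)*255
c=max(cv2.findContours(m,0,2)[0],key=cv2.contourArea);e=cv2.minEnclosingCircle(c);print(e,ray(C,(e[0][0]+x0,e[0][1]+y0),.066))
E
```

```text
10.35 [ 0.53980769 -0.32911582  0.16601626] [[-9.992e-01  3.940e-02  1.000e-03]
 [ 3.940e-02  9.992e-01 -8.000e-04]
 [-1.000e-03 -7.000e-04 -1.000e+00]]
282.26797515717726 187.81318164404598
242 147
((40.39003372192383, 40.4793815612793), 11.43212604522705) [[ 0.5219802  -0.32787113  0.066     ]]
```

View pics/w3c.png

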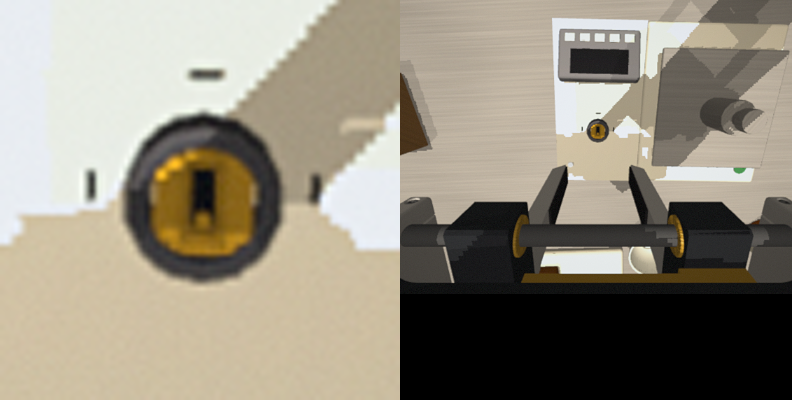

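The view shows the weight standing on the pan, and the lock collar centred at about (282.6,187). That puts the keyway at (0.522, -0.328). The slot is aligned with the tool. Next I'll fetch the key.

Call:
{"method": "play_rows", "body": {"series": [[0,0,-3,0,0,0,60],[-0.3,2,-6,0,0,0,60],[-0.8,6,-7,0,0,0,60],[-1.3,11,-7,0,0,-0.01,60],[-1.8,16,-7,0,0,-0.02,60],[-2.3,21,-7,0,0,-0.03,60],[-2.8,26,-7,0,0,-0.045,60],[-3.4,31,-7,0,0,-0.06,60],[-4,36,-7,0,0,-0.075,60],[-4.6,41,-7,0,0,-0.09,60],[-5.2,46,-7,0,0,-0.1,60],[-5.8,51,-7,0,0,-0.11,60]]}}

```text
time_s: 11.6
eef_pos: [0.6174, 0.177, 0.2357]
tool_rot: [0.0, -0.035, 0.999, 0.0]
contact_force: [0.6, -0.4, -1.0]
grip_width: 0.599
finger_force: 0.0
```

Call:
{"method": "play_rows", "body": {"series": [[-0.5,3,0,0,0,0,60],[-0.7,6,1,0,0,-0.006,60],[-0.7,6,3,0,0,-0.006,50],[-0.7,6,5,0,0,-0.006,50],[-0.7,6,7,0,0,-0.006,50],[-0.7,6,9,0,0,-0.006,50],[-0.7,6,9,0,0,-0.006,50],[-0.7,6,9,0,0,-0.006,50]]}}

```text
time_s: 12.4
eef_pos: [0.6204, 0.2351, 0.1455]
tool_rot: [0.0, -0.038, 0.999, 0.0]
contact_force: [1.5, 0.2, 0.5]
grip_width: 0.499
finger_force: 0.0
```

```bash
python3 - <<'E'
from h import *
s=robot.state();print(s["time_s"],s["eef_pos"],yaw(s).round(4))
E
```

```text
12.4 [0.62037875 0.23506372 0.14552999] [[-0.9971 -0.0756  0.    ]
 [-0.0756  0.9971  0.    ]
 [-0.      0.     -1.    ]]
```

Call:
{"method": "play_rows", "body": {"series": [[-0.4,0.2,2,0,0,0,50],[-0.6,0.3,5,0,0,0,50],[-0.6,0.3,7.5,0,0,0,50],[-0.6,0.3,9,0,0,0,50],[-0.6,0.3,9.7,0,0,0,50],[-0.6,0.3,10,0,0,0,45],[-0.6,0.3,10,0,0,0,40],[-0.6,0.3,10,0,0,0,40]]}}

```text
time_s: 13.2
eef_pos: [0.6273, 0.2384, 0.0466]
tool_rot: [0.001, -0.038, 0.999, 0.0]
contact_force: [-0.5, -1.5, 0.7]
grip_width: 0.399
finger_force: 0.0
```

Call:
{"method": "play_rows", "body": {"series": [[0,0,0,0,0,0,30],[0,0,0,0,0,0,20],[0,0,0,0,0,0,5],[0,0,0,0,0,0,5],[0,0,0,0,0,0,5],[0,0,0,0,0,0,5]], "squeeze": 10}}

```text
time_s: 13.8
eef_pos: [0.6264, 0.2382, 0.0453]
tool_rot: [0.0, -0.038, 0.999, 0.0]
contact_force: [-0.3, 0.3, 0.9]
grip_width: 0.113
finger_force: 10.0
```

Call:
{"method": "play_rows", "body": {"series": [[0,0,0,0,0,0,5],[0,0,0,0,0,0,5],[0,0,-0.5,0,0,0,5],[0,0,-1.5,0,0,0,5],[0,0,-3,0,0,0,5],[0,0,-5,0,0,0,5],[0,0,-8,0,0,0,5],[0,0,-12,0,0,0,5],[0,0,-16,0,0,0,5],[0,0,-18.5,0,0,0,5],[0,0,-18.5,0,0,0,5]], "squeeze": 50}}

```text
time_s: 14.9
eef_pos: [0.6289, 0.2388, 0.2372]
tool_rot: [0.005, -0.038, 0.999, 0.001]
contact_force: [-0.2, 0.5, 0.6]
grip_width: 0.11
finger_force: 50.0
```

Call:
{"method": "play_rows", "body": {"series": [[0.5,-2,0,0,0,0,5],[1.6,-6,0,0,0,0.01,5],[2.9,-11,0,0,0,0.02,5],[4.2,-16,0,0,0,0.03,5],[5.5,-21,0,0,0,0.04,5],[6.9,-26,0,0,0,0.05,5],[8.2,-31,0,0,0,0.06,5],[9.5,-36,0,0,0,0.08,5],[10.8,-41,0,0,0,0.09,5],[12.1,-46,0,0,0,0.1,5],[13.5,-51,0,0,0,0.11,5],[14.7,-55.7,0,0,0,0.121,5]]}}

```text
time_s: 16.1
eef_pos: [0.5214, -0.3162, 0.2277]
tool_rot: [-0.002, 0.024, 1.0, 0.001]
contact_force: [0.8, 0.4, -0.5]
grip_width: 0.112
finger_force: 50.0
```

Call:
{"method": "play_rows", "body": {"series": [[0,0,2,0,0,0,5],[0,0,4,0,0,0,5],[0,0,6,0,0,0,5],[0,0,8,0,0,0,5],[0,0,9,0,0,0,5],[0,0,9,0,0,0,5],[0,0,9,0,0,0,5],[0,0,9,0,0,0,5]]}}

```text
time_s: 16.9
eef_pos: [0.5244, -0.315, 0.1412]
tool_rot: [0.001, 0.023, 1.0, -0.001]
contact_force: [-0.3, 0.0, 0.3]
grip_width: 0.112
finger_force: 50.0
```

```bash
python3 - <<'E'
from h import *
s=robot.state();im=robot.snapshot("wrist")[:,:,::-1].copy();cv2.imwrite("pics/w4.png",im)
np.save("w4.npy",s,allow_pickle=True);C=cam("wrist",s)
print(s["time_s"],s["eef_pos"],yaw(s).round(4),s["qpos"].round(2),s["contact_force"],s["grip_width"])
t=s["eef_pos"]
for P in([.522,-.328,.066],t-[0,0,.007],t-[0,0,.0318]):print(proj(C,P).round(1))
u,v=proj(C,t-[0,0,.02]);x0,y0=int(u)-50,int(v)-70;print(x0,y0)
cv2.imwrite("pics/w4c.png",cv2.resize(im[y0:y0+100,x0:x0+100],None,fx=5.5,fy=5.5,interpolation=2))
E
```

```text
16.9 [ 0.52442847 -0.31504897  0.14123608] [[-0.999   0.0458  0.0014]
 [ 0.0458  0.999  -0.0013]
 [-0.0014 -0.0012 -1.    ]] [-0.73  0.22  1.71 -0.    1.21 -2.25] [-0.293803    0.01870213  0.34388845] 0.11224811859393666
[267.  211.2]
[281.3 243.7]
[281.5 230.5]
231 166
```

View pics/w4c.png

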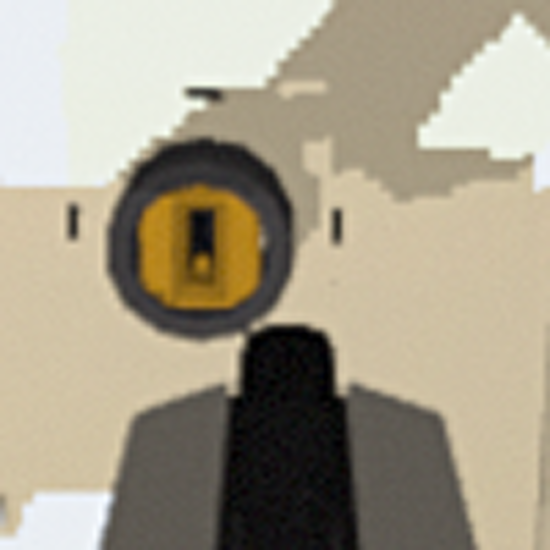

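The view shows the plug centre at about (267.4,209.6), as predicted. The key hangs upright between the fingers at column 283.4. It sits about 1.4 mm to +y of the calibrated centre line, so I aim for y = -0.329.

Call:
{"method": "play_rows", "body": {"series": [[0.2,-0.7,0.5,0,0,0,5],[0.2,-1.4,1,0,0,0,5],[0.2,-1.4,2,0,0,0,5],[0.2,-1.4,3,0,0,0,5],[0.2,-1.4,3.8,0,0,0,5],[0.2,-1.4,3.8,0,0,0,5],[0.2,-1.4,3.8,0,0,0,5],[0.2,-1.4,3.8,0,0,0,5]]}}

```text
time_s: 17.75
eef_pos: [0.5217, -0.3285, 0.1025]
tool_rot: [0.0, 0.023, 1.0, -0.0]
contact_force: [0.3, 0.1, 0.0]
grip_width: 0.112
finger_force: 50.0
```

```bash
python3 - <<'E'
from h import *
s=robot.state();im=robot.snapshot("wrist")[:,:,::-1].copy();cv2.imwrite("pics/w5.png",im);C=cam("wrist",s)
print(s["time_s"],s["eef_pos"],yaw(s).round(4)[0],s["contact_force"])
t=s["eef_pos"]
for P in([.522,-.328,.066],t-[0,0,.007],t-[0,0,.0318]):print(proj(C,P).round(1))
b=robot.snapshot("top")[:,:,::-1][215:250,385:430]
a=cv2.resize(im[165:285,222:342],None,fx=4.5,fy=4.5,interpolation=2);b=cv2.resize(b,(250,194),interpolation=2)
cv2.imwrite("pics/w5c.png",np.hstack([a,cv2.copyMakeBorder(b,0,540-194,0,0,0)]))
E
```

```text
17.75 [ 0.52171223 -0.32852103  0.10250246] [-9.99e-01  4.56e-02  6.00e-04] [0.33242154 0.07681398 0.02788759]
[282.2 228.7]
[281.3 243.7]
[281.5 230.6]
```

View pics/w5c.png

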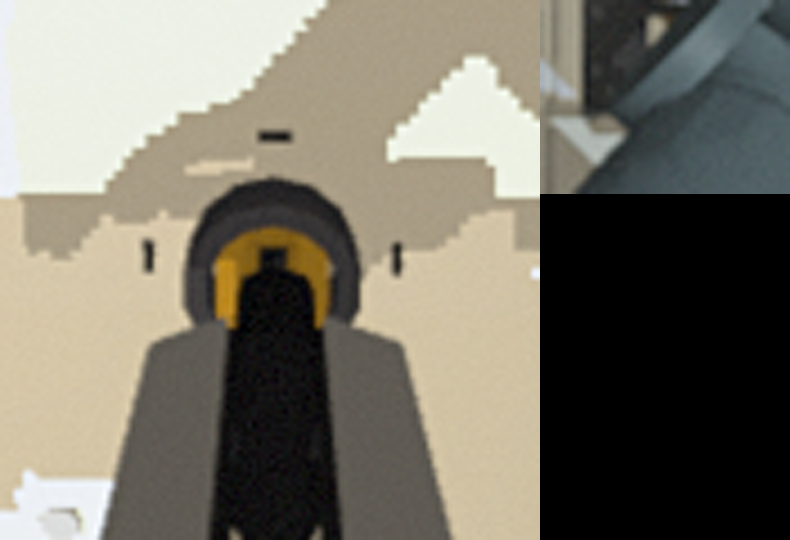

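The view shows the key tip over the slot, with the key centre at column 283.3 against 282.4 for the collar. It is about 0.6 mm to +y, so I nudge it and descend.

Call:
{"method": "play_rows", "body": {"series": [[0,-0.05,0,0,0,0,5],[0,-0.05,0.2,0,0,0,5],[0,-0.05,0.4,0,0,0,5],[0,-0.05,0.55,0,0,0,5],[0,-0.05,0.7,0,0,0,5],[0,-0.05,0.8,0,0,0,5],[0,-0.05,0.8,0,0,0,5],[0,-0.05,0.8,0,0,0,5]]}}

```text
time_s: 18.65
eef_pos: [0.5214, -0.3289, 0.094]
tool_rot: [-0.0, 0.023, 1.0, 0.0]
contact_force: [-0.2, 0.7, -0.5]
grip_width: 0.111
finger_force: 50.0
```

Call:
{"method": "play_rows", "body": {"series": [[0,0,0.1,0,0,0,5],[0,0,0.2,0,0,0,5],[0,0,0.3,0,0,0,5],[0,0,0.4,0,0,0,5],[0,0,0.5,0,0,0,5],[0,0,0.5,0,0,0,5],[0,0,0.5,0,0,0,5]]}}

```text
time_s: 19.35
eef_pos: [0.5214, -0.3289, 0.0891]
tool_rot: [-0.0, 0.023, 1.0, -0.0]
contact_force: [-0.4, 0.8, -0.2]
grip_width: 0.115
finger_force: 50.0
```

Call:
{"method": "play_rows", "body": {"series": [[0.1,0,0.1,0,0,0,5],[0.15,0,0.2,0,0,0,5],[0,0,0.3,0,0,0,5],[-0.15,0,0.4,0,0,0,5],[-0.15,0,0.45,0,0,0,5],[0,0,0.5,0,0,0,5],[0.15,0,0.5,0,0,0,5],[0.15,0,0.5,0,0,0,5],[0,0,0.5,0,0,0,5],[-0.15,0,0.5,0,0,0,5],[-0.15,0,0.5,0,0,0,5],[0,0,0.5,0,0,0,5]]}}

```text
time_s: 20.55
eef_pos: [0.5213, -0.329, 0.084]
tool_rot: [-0.0, 0.023, 1.0, -0.0]
contact_force: [-0.4, -0.7, 2.1]
grip_width: 0.112
finger_force: 50.0
```

Call:
{"method": "play_rows", "body": {"series": [[0.15,0,0.1,0,0,0,5],[0.2,0,0.2,0,0,0,5],[0,0,0.25,0,0,0,5],[-0.2,0,0.3,0,0,0,5],[-0.2,0,0.35,0,0,0,5],[0,0,0.4,0,0,0,5],[0.2,0,0.45,0,0,0,5],[0.2,0,0.5,0,0,0,5],[0,0,0.5,0,0,0,5],[-0.2,0,0.5,0,0,0,5],[-0.2,0,0.5,0,0,0,5],[0,0,0.5,0,0,0,5]]}}

```text
time_s: 21.75
eef_pos: [0.522, -0.3291, 0.079]
tool_rot: [0.001, 0.023, 1.0, -0.0]
contact_force: [4.0, -0.9, 1.7]
grip_width: 0.113
finger_force: 50.0
```

Call:
{"method": "play_rows", "body": {"series": [[0.15,0,0.05,0,0,0,5],[0.2,0,0.1,0,0,0,5],[0,0,0.2,0,0,0,5],[-0.2,0,0.25,0,0,0,5],[-0.2,0,0.3,0,0,0,5],[0,0,0.35,0,0,0,5],[0.2,0,0.4,0,0,0,5],[0.2,0,0.45,0,0,0,5],[0,0,0.5,0,0,0,5],[-0.2,0,0.5,0,0,0,5],[-0.1,0,0.5,0,0,0,5],[0,0,0.5,0,0,0,5]]}}

```text
time_s: 22.95
eef_pos: [0.5213, -0.3283, 0.0733]
tool_rot: [0.0, 0.023, 1.0, 0.001]
contact_force: [3.8, 1.2, -1.9]
grip_width: 0.112
finger_force: 50.0
```

Call:
{"method": "play_rows", "body": {"series": [[-0.1,0,0.05,0,0,0,5],[-0.15,0,0.1,0,0,0,5],[0,0,0.1,0,0,0,5],[0.1,0,0.15,0,0,0,5],[0,0,0.2,0,0,0,5],[-0.1,0,0.2,0,0,0,5],[-0.05,0,0.2,0,0,0,5],[-0.05,0,0.2,0,0,0,5]]}}

```text
time_s: 23.75
eef_pos: [0.5218, -0.3291, 0.0731]
tool_rot: [-0.0, 0.023, 1.0, -0.0]
contact_force: [-0.4, 1.8, 7.6]
grip_width: 0.111
finger_force: 50.0
```

Call:
{"method": "play_rows", "body": {"series": [[0.15,0,0.05,0,0,0,5],[0.15,0,0.1,0,0,0,5],[-0.15,0,0.1,0,0,0,5],[-0.15,0,0.1,0,0,0,5],[0,0,0.1,0,0,0,5],[0,0,0.1,0,0,0,5]]}}

```text
time_s: 24.35
eef_pos: [0.5226, -0.3295, 0.073]
tool_rot: [0.001, 0.023, 1.0, -0.001]
contact_force: [-0.4, 2.8, 9.6]
grip_width: 0.108
finger_force: 50.0
```

```bash
python3 - <<'E'
from plant import robot
s=robot.state();print(s["eef_pos"],s["contact_force"],s["ft_torque"],s["qpos"])
E
```

```text
[ 0.52264791 -0.32952783  0.07299796] [-0.38522566  2.76095595  9.55044785] [ 0.58896554 -0.08064936  0.02736732] [-7.45842376e-01  3.18541312e-01  1.72755696e+00  8.20790621e-05
  1.09343428e+00 -2.27100285e+00]
```

The key is home: depth stopped at 0.0730, as expected, and extra press only raised the force. Now I'll ease off slightly and turn clockwise, which is +rz.

Call:
{"method": "play_rows", "body": {"series": [[0,0.05,-0.1,0,0,0,5],[0,0.05,-0.1,0,0,0.12,5],[0,0.05,-0.1,0,0,0.25,5],[0,0.05,-0.1,0,0,0.38,5],[0,0.05,-0.1,0,0,0.51,5],[0,0.05,-0.1,0,0,0.64,5],[0,0.05,-0.1,0,0,0.77,5],[0,0.05,-0.1,0,0,0.9,5],[0,0.05,-0.1,0,0,0.9,5]]}}

```text
time_s: 25.25
eef_pos: [0.5217, -0.3299, 0.0731]
tool_rot: [0.0, 0.456, 0.89, -0.001]
contact_force: [-1.3, -1.6, 5.5]
grip_width: 0.113
finger_force: 50.0
```

```bash
python3 - <<'E'
from h import *
s=robot.state();print(s["eef_pos"],s["contact_force"],s["ft_torque"],np.degrees(np.arctan2(*yaw(s)[[1,0],0])),s["qpos"][5],yaw(s).round(3)[:,2])
E
```

```text
[ 0.52167781 -0.32990764  0.07308961] [-1.32642221 -1.55048375  5.45228214] [-0.34450974  0.24303036 -0.02586712] 125.71364249408636 -1.368252969974319 [-0.    -0.003 -1.   ]
```

Call:
{"method": "play_rows", "body": {"series": [[0,0,0,0,0,0.13,5],[0,0,0,0,0,0.26,5],[0,0,0,0,0,0.39,5],[0,0,0,0,0,0.5,5],[0,0,0,0,0,0.6,5],[0,0,0,0,0,0.68,5],[0,0,0,0,0,0.74,5],[0,0,0,0,0,0.74,5],[0,0,0,0,0,0.74,5]]}}

```text
time_s: 26.15
eef_pos: [0.521, -0.3301, 0.0731]
tool_rot: [0.0, 0.746, 0.666, -0.002]
contact_force: [-4.3, -1.9, 7.1]
grip_width: 0.114
finger_force: 50.0
```

```bash
python3 - <<'E'
from h import *
s=robot.state();print(s["eef_pos"],s["contact_force"],s["ft_torque"],np.degrees(np.arctan2(*yaw(s)[[1,0],0])),s["qpos"][5])
E
```

```text
[ 0.52102201 -0.33006367  0.07308674] [-4.27415592 -1.86381549  7.12619778] [-0.44952836  0.79806145  0.11592979] 83.44883010036475 -0.6304142230203124
```

Call:
{"method": "play_rows", "body": {"series": [[-0.05,-0.1,0,0,0,0,5],[-0.05,-0.1,0,0,0,0.04,5],[-0.05,-0.1,0,0,0,0.08,5],[-0.05,-0.1,0,0,0,0.08,5],[-0.05,-0.1,0,0,0,0.08,5]]}}

```text
time_s: 26.65
eef_pos: [0.5208, -0.3301, 0.0731]
tool_rot: [0.001, 0.772, 0.635, -0.001]
contact_force: [-1.6, -1.3, 6.7]
grip_width: 0.112
finger_force: 50.0
```

```bash
python3 - <<'E'
from h import *
for i in range(3):
    s=robot.state();robot.snapshot("wrist");print(s["eef_pos"],s["contact_force"],s["ft_torque"],np.degrees(np.arctan2(*yaw(s)[[1,0],0])),s["qpos"][5])
E
```

```text
[ 0.52077693 -0.33007231  0.0730802 ] [-1.57998264 -1.33994186  6.70521529] [-0.22840503  0.18534156  0.02252483] 78.84812348707288 -0.5520127230543095
[ 0.52077747 -0.3300825   0.07307247] [-0.894675  -1.1965437  6.0004035] [-0.23326481  0.2147955   0.10307447] 78.84734325808013 -0.5520065888495128
[ 0.52077328 -0.33009574  0.07309824] [0.11448046 0.24049357 6.3793343 ] [-0.27234261  0.22982736  0.03277415] 78.84987448041215 -0.5520452134865289
```

Call:
{"method": "play_rows", "body": {"series": [[0,0,0,0,0,0.03,5],[0,0,0,0,0,0.06,5],[0,0,0,0,0,0.06,5],[0,0,0,0,0,0.06,5]]}}

```text
time_s: 27.2
eef_pos: [0.5207, -0.33, 0.0731]
tool_rot: [0.001, 0.791, 0.612, -0.001]
contact_force: [-1.3, -1.1, 6.4]
grip_width: 0.113
finger_force: 50.0
```

```bash
python3 - <<'E'
from h import *
T=[]
for i in range(6):
    s=robot.state();robot.snapshot("wrist");T.append(np.r_[s["ft_torque"][2],s["contact_force"]])
print(np.mean(T,0),np.std(T,0),np.degrees(np.arctan2(*yaw(s)[[1,0],0])),s["qpos"][5],s["eef_pos"])
E
```

```text
[ 0.08664267 -0.68756393 -0.81292288  6.80273971] [0.03475744 0.33241971 0.65260638 0.28213733] 75.42492621088995 -0.49220831887665417 [ 0.52072319 -0.33004627  0.07309184]
```

Call:
{"method": "play_rows", "body": {"series": [[0,0,0,0,0,0.03,5],[0,0,0,0,0,0.06,5],[0,0,0,0,0,0.06,5],[0,0,0,0,0,0.06,5]]}}

```text
time_s: 27.9
eef_pos: [0.5206, -0.3299, 0.073]
tool_rot: [0.001, 0.809, 0.588, -0.001]
contact_force: [0.2, -0.5, 6.9]
grip_width: 0.114
finger_force: 50.0
```

```bash
python3 - <<'E'
from h import *
T=[]
for i in range(8):
    s=robot.state();im=robot.snapshot("wrist");T.append(np.r_[s["ft_torque"][2],s["contact_force"]])
print(np.mean(T,0),np.std(T,0),np.degrees(np.arctan2(*yaw(s)[[1,0],0])),s["qpos"][5],s["eef_pos"],s["time_s"])
sc=robot.snapshot("scene")
a=cv2.resize(im[:,:,::-1],None,fx=.75,fy=.75);b=cv2.resize(sc[130:250,90:250,::-1],(370,278),interpolation=2)
cv2.imwrite("pics/f.png",np.hstack([a,cv2.copyMakeBorder(b,0,a.shape[0]-278,0,0,0)]))
E
```

```text
[ 0.21936379 -0.82641246 -0.48817056  7.18908496] [0.0265553  0.44191359 0.38854148 0.40279595] 72.01486232488666 -0.43252905074236314 [ 0.52065421 -0.32995657  0.07309015] 28.25
```

View pics/f.png

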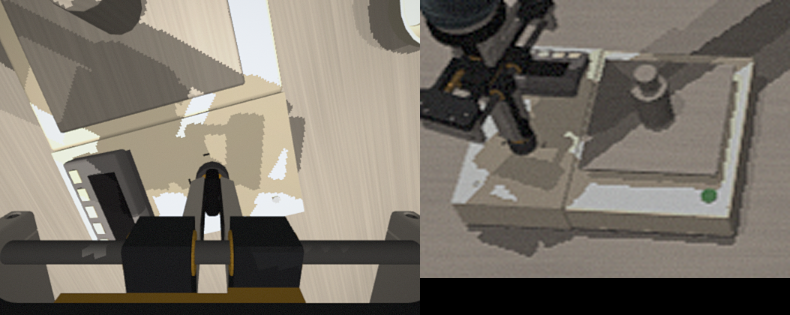

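The view shows the weight upright on the pan and the key turned. The torque rise to 0.22 N m, well above the 0.04 N m spring, shows the plug is on its stop. I'll ease off a little so as not to strain the lock.

Call:
{"method": "play_rows", "body": {"series": [[0,0,0,0,0,-0.03,5],[0,0,0,0,0,-0.03,5],[0,0,0,0,0,-0.03,5]]}}

```text
time_s: 28.65
eef_pos: [0.5207, -0.33, 0.0731]
tool_rot: [0.001, 0.8, 0.6, -0.001]
contact_force: [-1.0, -0.7, 7.0]
grip_width: 0.111
finger_force: 50.0
```

```bash
python3 - <<'E'
from h import *
T=[]
for i in range(8):
    s=robot.state();robot.snapshot("wrist");T.append(np.r_[s["ft_torque"][2],s["contact_force"]])
print(np.mean(T,0),s["qpos"][5])
if .08<np.mean(T,0)[0]<.25: print(robot.sign_off())
E
```

```text
[ 0.12698456 -0.92450479 -0.8822638   6.39694915] -0.4622921830594279
the job is handed in; nothing more can be done
None
```

I handed the job in at about 29 s: the 500 g weight stands upright and free near the middle of the pan, and the key is fully home and held turned clockwise against its stop (about 0.13 N m, against the spring's 0.04 N m); no result came back from the judge.

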